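# Pop and open the mini centrifuge

### The arm

A 6-joint arm with a two-finger parallel gripper is mounted at the origin on the work surface. World frame = base frame: x ahead of the robot, y to its left, z up, the work surface at z = 0. Lengths are in mm, angles in rad, forces in N, time in s.
With the tool pointing down it reaches from about 300 to 775 mm from the base axis. Payload 14.6 kg.
Tool frame: the origin (TCP) lies between the finger pads; the fingertips stand 17 mm ahead of it and the grasp point (between the pads) lies 2 mm behind it (manip.tip_reach is the distance from the TCP to the fingertips, in mm); z points along the fingers, y is the line along which they close (so a half turn about z gives the same grasp; the last joint's range is limited). The gripper opens to 94 mm and grips with 3 to 60 N. Pads are 16 mm wide; open, the fingers measure 119 mm over their backs; the gripper's body (75 mm by 177 mm) begins 78 mm behind the grasp point.
Start: joints at [1.256, 0.3, 1.521, -0, 1.321, -0.067], TCP at [134.897, 533.19, 222.446] pointing down, gripper open.
Joint ranges: [-3.03, 3.03], [-0.79, 2.21], [0.23, 2.52], [-1.04, 4.18], [0, 3.07], [-2.55, 2.55]. Speed limits (rad/s): [2.22, 2.22, 2.57, 3.14, 3.14, 3.14].

### API

Orientations are given as [roll, pitch, yaw] about the fixed x, y, z axes, in that order (R = Rz(yaw) Ry(pitch) Rx(roll)).
In Python, from cell import manip, viewer gives the robot as it stands.
- The arm moves only by the tool apply_moves, never from a script. Its argument "moves" is a list of rows, each a list of 3 entries, a list of its own where there are three numbers: the shift along the tool's x, y, z each as a share of 0.25 m, from -1 to 1, then the turn, a rotation vector about the tool's x, y, z each as a share of pi rad, from -1 to 1, then the closure, from 0 (fully open) to 1 (shut). In form: [[[dx, dy, dz], [wx, wy, wz], grip], ...]. A call has 1 to 12 rows; each row is the pose to reach, as a shift and turn from the pose commanded when the call began, along the tool's axes at that moment, turning the shorter way round; what a row does not reach only later rows make up. A row lasts 1/12 s, in which the tool goes at most 41.7 mm and 7.16 degrees, less where a joint would pass 70% of its speed; a pose out of reach is approached as far as the arm can. A call with a number of a shift or a turn outside -1 to 1 is refused whole. A call with a gripper value outside its range is refused whole. The fingers move at their own pace and stop on an object; "squeeze" is the grip in N (left out, the last holds). Time passes only in rows, so rows that repeat a pose let the fingers close. It gives the time, the measured TCP pose, the force, the opening and the grip force at its end, in the units of the state.
- manip.read_state(): the state, without advancing time (a new reading comes with each control period).
- viewer.camera(name): name is "scene" or "top"; returns the picture (420x560x3 uint8, blue, green, red); there is no depth.
- viewer.camera_info(name): a dict with "camera_matrix" (3x3 intrinsics, pixels), "k1" (the pictures are not rectified: a ray, as slopes to the right and down, at radius r is drawn at 1 + k1 r^2 times it, then the intrinsics apply), "R" (3x3) and "t" (3): a world point X has camera coordinates R X + t. Camera axes: x right, y down, z forward; pixel columns grow to the right and rows downward; lengths in mm; the calibration is good to about 2 mm. A picture is of the moment at which its call begins. camera_info takes no time and is no camera call.
- manip.sign_off(): hands the job in; it is judged then, once.
The state is a dict: "clock": time; "joints": joint angles; "qd": joint speeds; "effort": joint torques, N m; "eef_pos": TCP position; "eef_rot": TCP orientation; "wrist_force": force on the tool from outside, world axes, zero at the start; "moment": the same for the moment, N m; "finger_gap": finger opening in mm; "finger_force": force on a finger pad.
Only numpy, scipy, OpenCV 4.12 (cv2) and the standard library are available. Lean on these libraries where they do the work, as an engineer would, in place of code of your own. Each camera call takes 0.05 s, during which the arm holds its last target. There are 200 camera calls.

### The job

Press the red release tab at the front of the white mini centrifuge down until its blue-framed lid springs up, let the tab go, then push the lid back past upright until it rests fully open. Just press and push with the fingers: do not lift the centrifuge or shove it along the bench, and leave the tube rack, tip box, jar and bottle around it where they stand.

Things in the scene. Friction and masses are not known exactly. Their poses are not given: they have to be found in the camera images.
- centrifuge: White mini centrifuge, 2 kg, standing loose on a 150 x 150 mm foot; rim 105 mm high, black rotor inside. Origin: centre of its underside, on the bench. z up; -x is its front (side of the red tab, turned roughly to the robot), +x its back. The lid's hinge line runs along y at x +60 mm, z 105 mm.
- release_tab (a joint): Red rocker tab at the middle of the front: 0 = at rest, 0.3 rad = pressed right down (stop). The lid is let go at about 0.1 to 0.2 rad. At the press point it takes about 1.5 N to start, 5 N at the stop; it springs back. Pivot at x -86, z 85 mm in the centrifuge's frame; a red hook above the pivot, up to 115 mm high and from x -90 mm backwards, holds the lid's lip.
- tab_press (a point): Point to press, on top of the red paddle: a level plate 46 mm wide, 5 mm thick, from x -86 to -132 mm in the centrifuge's frame, nothing below it. The point is on its middle line, 15 mm from its front edge, 31 mm ahead of the pivot, 88.5 mm above the bench at rest, about 9 mm lower pressed right down.
- lid (a joint): Lid angle: 0 = shut and latched, 1.8 rad = fully open, leaning 0.23 rad beyond upright on its stop. When released it springs to about 1.0 rad within 1 s and stays there on a sprung kicker; lifted higher but not past upright (1.57 rad) it falls back to there, past upright it falls open slowly and stays. 120 g, moved by 1 to 2 N at its front edge.
- lid_front (a point): Middle of the lid's front edge, on its underside, 135 mm from the hinge line; moves with the lid (x axis points to the hinge, z out of the upper face). Lid: flat plate 150 mm wide, 8 mm thick, blue frame, clear window; a lip 28 mm wide sticks out 8 mm further here. The underside is flat and free: fingers can reach below the raised edge from the front and push it back.
- lid_hinge (a point): Middle of the lid's hinge line, on the underside of the lid, 105.5 mm above the bench.
- tube_rack_mid (a point): Loose bystander: blue tube rack with coloured caps, 85 x 60 mm, 38 mm high; point on its axis 20 mm above the bench.
- tip_box_mid (a point): Loose bystander: yellow-green tip box with pale lid, 77 x 67 mm, 62 mm high; point at its centre.
- sample_jar_mid (a point): Loose bystander: white jar with yellow cap, 60 mm across, 85 mm high; point at its centre.
- reagent_bottle_mid (a point): Loose bystander: amber bottle with blue cap, 48 mm across, 95 mm high; point on its axis 45 mm above the bench.

How it is judged:
By the outcome, as a careful person would: the job done as asked, in the order asked, and still so for the second after the job is handed in, with the robot touching nothing.
It also fails if it takes over 40 s, if anything falls off the work surface, if the arm or the gripper's body presses on something with over 40 N, if the wrist force passes 120 N, or if a joint passes its speed limit or range.

## Working session

There is one attempt and no reset: what is moved stays moved. The work goes in short steps, Python scripts to look and compute and a tool call to move; the robot and the scene stay as the last step left them, time stands still between calls to the robot, and variables do not carry over. Pictures are saved under pics/ and viewed, at most 10 in all, crops included, and the job is handed in when it is done.

Besides the shell and the picture viewer there is one more tool, called after "Request:" by a JSON object that holds its "api" and its "payload". apply_moves: Moves the arm, as the interface text tells. Shift numbers are shares of 0.25 m and turn numbers shares of pi rad, none past 1 either way. Its arguments: {"type":"object","properties":{"moves":{"type":"array"},"squeeze":{"type":"number"}},"required":["moves"]}

```bash
mkdir -p pics; python3 - <<'E'
from cell import manip, viewer
import cv2
for n in("scene","top"):
    cv2.imwrite(f"pics/{n}0.png",viewer.camera(n)); i=viewer.camera_info(n); print(i)
print(manip.read_state())
E
```

```text
{'camera_matrix': array([[394.83632442,   0.        , 280.26353751],
       [  0.        , 394.83632442, 203.92125141],
       [  0.        ,   0.        ,   1.        ]]), 'k1': -0.03677911520380995, 'R': array([[-0.5751642 ,  0.81803087, -0.00341142],
       [ 0.57086332,  0.39838476, -0.71791688],
       [-0.58591912, -0.41486755, -0.69612047]]), 't': array([ 343.76788698, -310.16389437, 1115.81443282])}
{'camera_matrix': array([[481.53402728,   0.        , 284.00403348],
       [  0.        , 481.53402728, 204.68827787],
       [  0.        ,   0.        ,   1.        ]]), 'k1': 0.018889191743416613, 'R': array([[-0.02901825, -0.99930471, -0.02341027],
       [-0.98731442,  0.03231184, -0.15545474],
       [ 0.15610308,  0.01860227, -0.98756558]]), 't': array([ 60.87214284, 632.78744349, 966.33701151])}
{'clock': 0.1, 'joints': array([ 1.25639245e+00,  3.00407479e-01,  1.52153260e+00, -2.08168834e-05,
        1.32066143e+00, -6.66158857e-02]), 'qd': array([ 7.64977854e-05,  5.82486006e-04, -1.04466985e-03,  6.25861869e-04,
       -1.25952453e-03, -7.74540302e-04]), 'effort': array([ 1.73930071e-04, -5.32649374e+01, -3.53282189e+01,  7.09206867e-02,
        2.34274036e-02, -7.29376461e-05]), 'eef_pos': array([134.8428478 , 532.99290301, 221.94171903]), 'eef_rot': array([-3.14058469e+00, -4.70369055e-05,  2.89380980e+00]), 'wrist_force': array([0.24530073, 0.01814344, 0.74638381]), 'moment': array([ 0.00713818, -0.02643158,  0.00067051]), 'finger_force': 0.0, 'finger_gap': 93.96522799582945}
```

View pics/scene0.png

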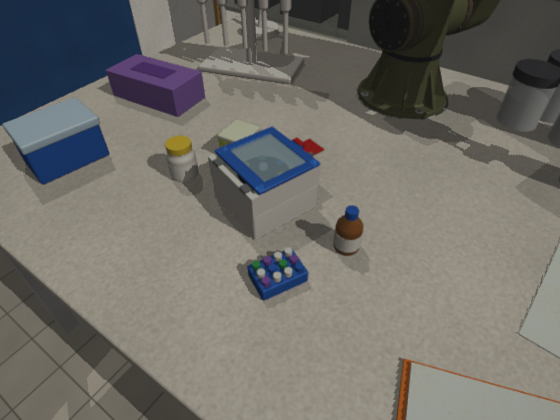

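View pics/top0.png

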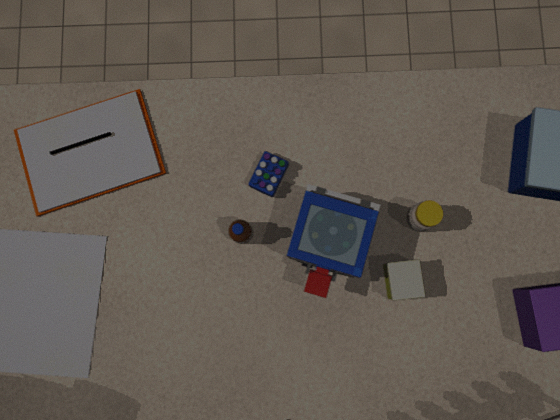

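The scene view shows the shut lid at about (265,158) and the red tab at (305,147). In the top view the lid is at about (333,234), the red paddle at (318,283), the bottle at (240,231), the tip box at (405,280), the jar at (425,214) and the rack at (268,173).

```bash
cat > h.py <<'E'
import numpy as np, cv2
from cell import manip, viewer
from scipy.spatial.transform import Rotation as Rn
def ray(n,uv):
    i=viewer.camera_info(n); K=i["camera_matrix"]
    p=cv2.undistortPoints(np.float32(uv).reshape(-1,1,2),K,np.array([i["k1"],0,0,0.]))[:,0]
    d=np.c_[p,np.ones(len(p))]@i["R"]; return -i["R"].T@i["t"],d
def onz(n,uv,z):
    c,d=ray(n,uv); return c+d*((z-c[2])/d[:,2])[:,None]
def proj(n,X):
    i=viewer.camera_info(n); X=np.atleast_2d(X)@i["R"].T+i["t"]; s=X[:,:2]/X[:,2:]
    s=s*(1+i["k1"]*(s**2).sum(1,keepdims=True)); K=i["camera_matrix"]; return s*K[0,0]+K[:2,2]
def blob(m):
    c=max(cv2.findContours(m.astype(np.uint8),cv2.RETR_EXTERNAL,cv2.CHAIN_APPROX_NONE)[0],key=cv2.contourArea); return c
E
python3 - <<'E'
from h import *
im=cv2.imread("pics/top0.png"); h=cv2.cvtColor(im,cv2.COLOR_BGR2HSV); H,S,V=cv2.split(h)
roi=np.zeros(H.shape,bool); roi[180:310,280:385]=1
for nm,m,z in(("lid",(H>100)&(H<130)&(S>150)&roi,113.5),("tab",((H<8)|(H>172))&(S>150)&roi,88.5)):
    c=blob(m); P=onz("top",c.reshape(-1,2),z)[:,:2].astype(np.float32)
    r=cv2.minAreaRect(P); print(nm,r,cv2.boxPoints(r).round(1).tolist())
    hull=cv2.convexHull(P)[:,0]
for nm,uv,z in(("bottle",(240,231),95),("tipbox",(405,280),62),("jar",(429,212),85),("rack",(268,173),38)): print(nm,onz("top",[uv],z).round())
# scene lid
im=cv2.imread("pics/scene0.png"); H,S,V=cv2.split(cv2.cvtColor(im,cv2.COLOR_BGR2HSV))
roi=np.zeros(H.shape,bool); roi[120:195,205:325]=1
c=blob((H>100)&(H<130)&(S>150)&roi); print("scene lid",cv2.minAreaRect(onz("scene",c.reshape(-1,2),113.5)[:,:2].astype(np.float32)))
E
```

```text
lid ((564.3163452148438, -52.566986083984375), (147.21644592285156, 136.4140625), 71.67082977294922) [[476.3999938964844, -101.0], [605.9000244140625, -143.89999389648438], [652.2000122070312, -4.099999904632568], [522.7000122070312, 38.79999923706055]]
tab ((473.4213562011719, -22.62417221069336), (44.369911193847656, 53.29013442993164), 70.2540283203125) [[440.79998779296875, -34.5], [491.0, -52.5], [506.0, -10.699999809265137], [455.79998779296875, 7.300000190734863]]
bottle [[577. 130.  95.]]
tipbox [[ 470. -199.   62.]]
jar [[ 604. -251.   85.]]
rack [[707.  74.  38.]]
scene lid ((569.3510131835938, -50.30877685546875), (151.42979431152344, 139.2862548828125), 70.95209503173828)
```

Request:
{"api": "apply_moves", "payload": {"moves": [[[-0.9, -0.9, 0], [0, 0, 0.025], 1], [[-0.9, -0.9, 0], [0, 0, 0.025], 1], [[-0.9, -0.9, 0], [0, 0, 0.025], 1], [[-0.9, -0.9, 0], [0, 0, 0.025], 1], [[-0.9, -0.9, 0], [0, 0, 0.025], 1], [[-0.9, -0.9, 0], [0, 0, 0.025], 1], [[-0.9, -0.9, 0], [0, 0, 0.025], 1], [[-0.9, -0.9, 0], [0, 0, 0.025], 1], [[-0.9, -0.9, 0], [0, 0, 0.025], 1], [[-0.9, -0.9, 0], [0, 0, 0.025], 1], [[-0.9, -0.9, 0], [0, 0, 0.025], 1]]}}

```text
clock: 1.02
eef_pos: [297.6, 260.2, 222.4]
eef_rot: [-3.142, -0.0, 2.815]
wrist_force: [0.7, -0.4, -0.6]
finger_gap: 24.2
finger_force: 0.0
```

```bash
cat >> h.py <<'E'
def rel(x,y,z):
    s=manip.read_state(); R=Rn.from_euler("xyz",s["eef_rot"]).as_matrix()
    print("pos",s["eef_pos"].round(1),"rot",s["eef_rot"].round(3),"F",s["wrist_force"].round(2),"t",s["clock"],"gap",s["finger_gap"])
    print("shares",(R.T@(np.array([x,y,z])-s["eef_pos"])/250).round(4),"tool y dir",np.degrees(np.arctan2(R[1,1],R[0,1])))
E
python3 -c "
from h import *
rel(462.5,-17.3,130)"
```

```text
pos [297.6 260.2 222.4] rot [-3.142 -0.     2.815] F [ 0.71 -0.4  -0.64] t 1.0167 gap 24.17705368026227
shares [-0.9808 -0.8398  0.3693] tool y dir 71.28636158300746
```

Request:
{"api": "apply_moves", "payload": {"moves": [[[-0.98, -0.84, 0], [0, 0, 0], 1], [[-0.98, -0.84, 0], [0, 0, 0], 1], [[-0.98, -0.84, 0], [0, 0, 0], 1], [[-0.98, -0.84, 0], [0, 0, 0], 1], [[-0.98, -0.84, 0], [0, 0, 0], 1], [[-0.98, -0.84, 0], [0, 0, 0], 1], [[-0.98, -0.84, 0], [0, 0, 0], 1], [[-0.98, -0.84, 0], [0, 0, 0], 1], [[-0.98, -0.84, 0], [0, 0, 0], 1], [[-0.98, -0.84, 0.37], [0, 0, 0], 1], [[-0.98, -0.84, 0.37], [0, 0, 0], 1], [[-0.98, -0.84, 0.37], [0, 0, 0], 1]]}}

```text
clock: 2.02
eef_pos: [460.0, -16.0, 124.7]
eef_rot: [-3.14, -0.008, 2.817]
wrist_force: [-0.7, 0.6, -1.1]
finger_gap: 0.4
finger_force: 0.0
```

```bash
python3 -c "
from h import *
rel(462.5,-17.3,97.5)
a=viewer.camera('scene')[80:240,180:380]; b=viewer.camera('top')[180:330,250:430]
cv2.imwrite('pics/a1.png',np.hstack([cv2.resize(a,(400,320)),cv2.resize(b,(384,320))]))"
```

```text
pos [460.  -16.  124.7] rot [-3.14  -0.008  2.817] F [-0.71  0.63 -1.07] t 2.0167 gap 0.38150297322939336
shares [-0.012  -0.0018  0.1088] tool y dir 71.39329964260075
```

View pics/a1.png

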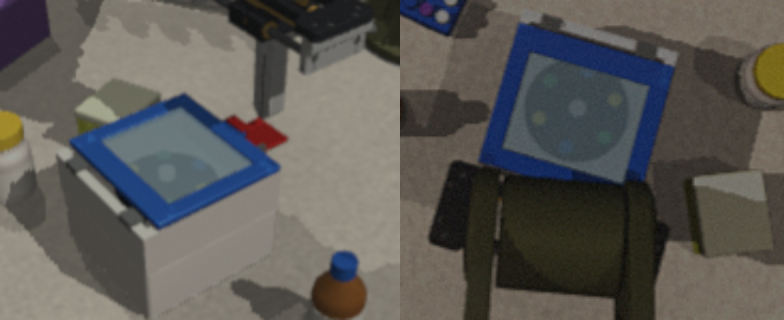

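The closed fingers stand just above the red paddle (crop, about (262,115)), and the body is clear of the lid. Now settle, then go down to just above the paddle.

Request:
{"api": "apply_moves", "payload": {"moves": [[[0, 0, 0], [0, 0, 0], 1], [[0, 0, 0], [0, 0, 0], 1], [[0, 0, 0.04], [0, 0, 0], 1], [[0, 0, 0.08], [0, 0, 0], 1], [[0, 0, 0.08], [0, 0, 0], 1], [[0, 0, 0.08], [0, 0, 0], 1], [[0, 0, 0.08], [0, 0, 0], 1]]}}

```text
clock: 2.7
eef_pos: [462.6, -17.6, 110.0]
eef_rot: [-3.142, -0.0, 2.815]
wrist_force: [0.2, -0.4, 0.2]
finger_gap: 0.7
finger_force: 0.0
```

Request:
{"api": "apply_moves", "payload": {"moves": [[[0, 0, 0.016], [0, 0, 0], 1], [[0, 0, 0.028], [0, 0, 0], 1], [[0, 0, 0.036], [0, 0, 0], 1], [[0, 0, 0.044], [0, 0, 0], 1], [[0, 0, 0.048], [0, 0, 0], 1], [[0, 0, 0.048], [0, 0, 0], 1], [[0, 0, 0.048], [0, 0, 0], 1]]}}

```text
clock: 3.28
eef_pos: [463.0, -17.7, 98.4]
eef_rot: [3.141, 0.001, 2.815]
wrist_force: [-1.1, 0.1, 6.2]
finger_gap: 0.3
finger_force: 3.4
```

```bash
python3 -c "
from h import *
rel(462.5,-17.3,97.5)
cv2.imwrite('pics/a2.png',cv2.resize(viewer.camera('scene')[60:240,160:400],(480,360)))"
```

```text
pos [463.  -17.7  98.4] rot [3.141e+00 1.000e-03 2.815e+00] F [-1.11  0.09  6.2 ] t 3.2833 gap 0.27159551605189786
shares [0.0025 0.0007 0.0035] tool y dir 71.3016554909063
```

View pics/a2.png

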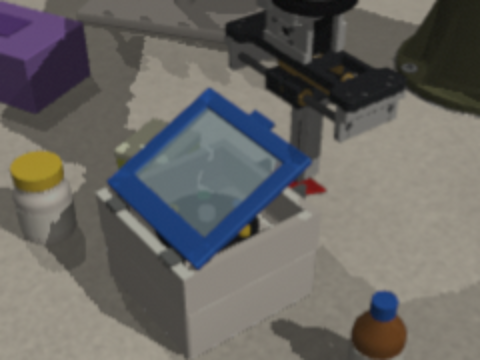

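The lid has sprung up: its lip is at crop (262,120), clear of the gripper. Now I release the tab and rise in front of the lid.

Request:
{"api": "apply_moves", "payload": {"moves": [[[0, 0, -0.05], [0, 0, 0], 1], [[0.03, 0, -0.15], [0, 0, 0], 1], [[0.06, 0, -0.28], [0, 0, 0], 1], [[0.06, 0, -0.4], [0, 0, 0], 1], [[0.06, 0, -0.46], [0, 0, 0], 1], [[0.06, 0, -0.46], [0, 0, 0], 1], [[0.06, 0, -0.46], [0, 0, 0], 1]]}}

```text
clock: 3.92
eef_pos: [448.4, -12.8, 212.8]
eef_rot: [3.141, 0.001, 2.815]
wrist_force: [0.2, 0.8, 0.2]
finger_gap: 0.6
finger_force: 0.0
```

```bash
python3 -c "
from h import *
rel(573.6+.947*60,-54-.322*60,212)
rel(462.5,-17.3,212)
a=viewer.camera('scene')[50:230,160:400]; b=viewer.camera('top')[150:330,220:460]
cv2.imwrite('pics/a3.png',np.hstack([cv2.resize(a,(400,300)),cv2.resize(b,(400,300))]))"
```

```text
pos [448.4 -12.8 212.8] rot [3.141e+00 1.000e-03 2.815e+00] F [0.21 0.77 0.21] t 3.9167 gap 0.6077755260763852
shares [-0.7674  0.0041  0.0035] tool y dir 71.30057889712776
pos [448.4 -12.8 212.8] rot [3.141e+00 1.000e-03 2.815e+00] F [0.21 0.77 0.21] t 3.9167 gap 0.6077755260763852
shares [-0.0593  0.001   0.0031] tool y dir 71.30057889712776
```

View pics/a3.png

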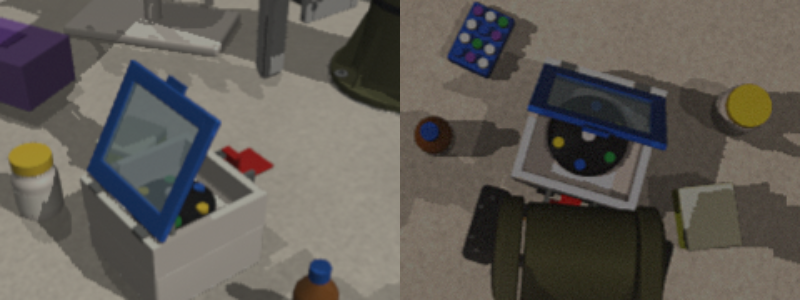

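The lid rests at about 1 rad on its kicker, with its front edge at left crop (175,88). The red tab is back up and the centrifuge has not moved. Now I push the lid back.

Request:
{"api": "apply_moves", "payload": {"moves": [[[-0.1, 0, 0], [0, 0, 0], 1], [[-0.2, 0, 0], [0, 0, 0], 1], [[-0.28, 0, 0], [0, 0, 0], 1], [[-0.34, 0, 0], [0, 0, 0], 1], [[-0.38, 0, 0], [0, 0, 0], 1], [[-0.42, 0, 0], [0, 0, 0], 1], [[-0.46, 0, 0], [0, 0, 0], 1], [[-0.5, 0, 0], [0, 0, 0], 1], [[-0.54, 0, 0], [0, 0, 0], 1], [[-0.57, 0, 0], [0, 0, 0], 1], [[-0.6, 0, 0], [0, 0, 0], 1], [[-0.6, 0, 0], [0, 0, 0], 1]]}}

```text
clock: 5.02
eef_pos: [591.0, -61.2, 211.8]
eef_rot: [-3.141, -0.001, 2.815]
wrist_force: [-0.7, 0.1, -0.5]
finger_gap: 0.2
finger_force: 0.0
```

```bash
python3 -c "
from h import *
rel(573.6+.947*65,-54-.322*65,212)
a=viewer.camera('scene')[50:230,160:400]; b=viewer.camera('top')[150:330,220:460]
cv2.imwrite('pics/a4.png',np.hstack([cv2.resize(a,(400,300)),cv2.resize(b,(400,300))]))"
```

```text
pos [591.  -61.2 211.8] rot [-3.141e+00 -1.000e-03  2.815e+00] F [-0.67  0.13 -0.52] t 5.0167 gap 0.23100598649263315
shares [-0.1849  0.0046 -0.001 ] tool y dir 71.28686034098232
```

View pics/a4.png

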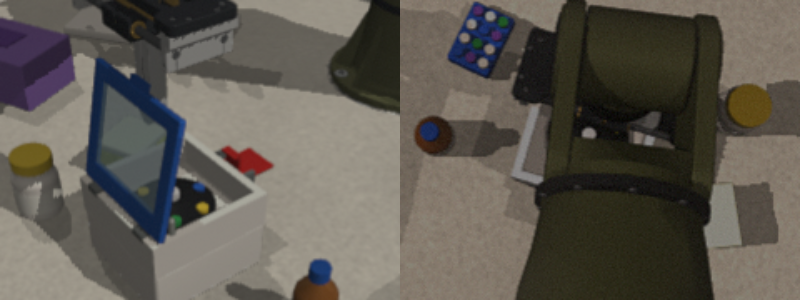

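The fingers are behind the lip (left crop about (150,80)) and the lid is at about 1.3–1.4 rad. I continue past upright.

Request:
{"api": "apply_moves", "payload": {"moves": [[[-0.03, 0, 0], [0, 0, 0], 1], [[-0.06, 0, 0], [0, 0, 0], 1], [[-0.09, 0, 0], [0, 0, 0], 1], [[-0.12, 0, 0], [0, 0, 0], 1], [[-0.15, 0, 0], [0, 0, 0], 1], [[-0.18, 0, 0], [0, 0, 0], 1], [[-0.2, 0, 0], [0, 0, 0], 1], [[-0.2, 0, 0], [0, 0, 0], 1], [[-0.2, 0, 0], [0, 0, 0], 1], [[-0.2, 0, 0], [0, 0, 0], 1], [[-0.2, 0, 0], [0, 0, 0], 1]]}}

```text
clock: 6.03
eef_pos: [637.7, -76.8, 213.1]
eef_rot: [3.142, 0.0, 2.815]
wrist_force: [-0.0, -0.0, -1.1]
finger_gap: 0.4
finger_force: 0.0
```

Request:
{"api": "apply_moves", "payload": {"moves": [[[0.06, 0, 0], [0, 0, 0], 1], [[0.15, 0, 0], [0, 0, 0], 1], [[0.28, 0, 0], [0, 0, 0], 1], [[0.42, 0, 0], [0, 0, 0], 1], [[0.56, 0, 0], [0, 0, 0], 1], [[0.7, 0, 0], [0, 0, 0], 1], [[0.84, 0, -0.1], [0, 0, 0], 1], [[0.9, 0, -0.2], [0, 0, 0], 1], [[0.9, 0, -0.2], [0, 0, 0], 1], [[0.9, 0, -0.2], [0, 0, 0], 1], [[0.9, 0, -0.2], [0, 0, 0], 1], [[0.9, 0, -0.2], [0, 0, 0], 1]]}}

```text
clock: 7.03
eef_pos: [424.8, -4.9, 262.0]
eef_rot: [-3.141, -0.001, 2.815]
wrist_force: [0.2, -0.3, 0.1]
finger_gap: 0.3
finger_force: 0.0
```

```bash
python3 -c "
from h import *
rel(0,0,0)
a=viewer.camera('scene')[50:230,160:400]; b=viewer.camera('top')[150:330,220:460]
cv2.imwrite('pics/a5.png',np.hstack([cv2.resize(a,(400,300)),cv2.resize(b,(400,300))]))"
```

```text
pos [424.8  -4.9 262. ] rot [-3.141e+00 -1.000e-03  2.815e+00] F [ 0.18 -0.25  0.13] t 7.0333 gap 0.31661617710166656
shares [ 1.614  -0.526   1.0506] tool y dir 71.29318360390113
```

View pics/a5.png

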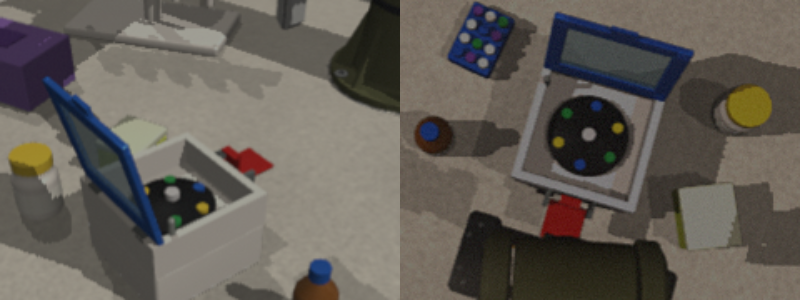

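The lid leans back beyond upright, and the gripper is well clear of the centrifuge. The neighbours are in place. A quick check that it is at rest on its stop, and nothing moved.

```bash
python3 -c "
from h import *
a=viewer.camera('scene').astype(int)
for _ in range(18): viewer.camera('top')
b=viewer.camera('scene').astype(int)
print('moving px',(abs(a-b).max(2)>40).sum())
ex=np.array([.947,-.322,0]);ey=np.array([.322,.947,0]);h=np.array([573.6,-54,105.5])+60*ex
H,S,V=cv2.split(cv2.cvtColor(b.astype(np.uint8),cv2.COLOR_BGR2HSV));roi=np.zeros(H.shape,bool);roi[90:200,180:260]=1
c=blob((H>100)&(H<130)&(S>150)&roi).reshape(-1,2);print('leftmost',c[c[:,0].argmin()],'top',c[c[:,1].argmin()])
for t in(1.6,1.7,1.8):
  for s in(-75,75): print(t,s,proj('scene',h+135*(-np.cos(t)*ex+np.sin(t)*np.array([0,0,1]))+s*ey).round(1))
t0=cv2.imread('pics/top0.png').astype(int);t1=viewer.camera('top').astype(int);d=abs(t0-t1).max(2)>60
for n,(u,v) in dict(bottle=(240,231),tip=(405,280),jar=(429,212),rack=(268,173)).items(): print(n,d[v-20:v+20,u-18:u+18].sum())
"
```

```text
moving px 2
leftmost [186  97] top [187  96]
1.6 -75 [[203.6  87.7]]
1.6 75 [[253.3 128.2]]
1.7 -75 [[196.5  90.7]]
1.7 75 [[245.4 132. ]]
1.8 -75 [[189.4  94.4]]
1.8 75 [[237.5 136.6]]
bottle 0
tip 0
jar 0
rack 0
```

The lid is still, at about 1.8 rad, and the neighbours have not moved.

```bash
python3 -c "
from cell import manip
print(manip.sign_off())"
```

```text
the job is handed in; nothing more can be done
None
```

The job is handed in: I pressed and let go the red tab, the lid sprang up, and I pushed it back to rest fully open at about 1.8 rad, with no sign in the images that the centrifuge or its neighbours moved.

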